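Slide the pot onto the hob ring and hang the noodle basket inside its rim

ROBOT

A 7-joint arm with a two-finger parallel gripper is mounted at the origin on a cart in front of the work surface, level with it; the furniture and walls round the work are solid. World frame = base frame: x ahead of the robot, y to its left, z up, the work surface at z = 0. Lengths are in m, angles in rad, forces in N, time in s.
With the tool pointing down it reaches from about 0.4 to 0.85 m from the base axis. Payload 4.5 kg.
Tool frame: the origin (TCP) lies at the very end of the fingers, on their centre line; the grasp point (between the pads) lies 19 mm behind it (r.grip_depth is the z of the grasp point in the tool frame, in m); z points along the fingers, y is the line along which they close (so a half turn about z gives the same grasp; the last joint's range is limited). The gripper opens to 88 mm and grips with 3 to 60 N. Pads are 18 mm wide; open, the fingers measure 123 mm over their backs; the gripper's body (75 mm by 187 mm) begins 45 mm behind the grasp point.
Start: joints at [-1.24, 0.689, -0.195, 1.565, 0.157, 0.902, -0.215], TCP at [0.183, 0.598, 0.239] pointing down, gripper open.
Joint ranges: [-3.01, 3.01], [-0.46, 2.08], [-1.47, 1.51], [0.13, 2.56], [-1, 4.14], [0.04, 2.09], [-2.66, 2.66]. Speed limits (rad/s): [2.57, 2.57, 3.14, 3.14, 3.14, 3.14, 3.14].

INTERFACE

Orientations are given as a unit quaternion [x, y, z, w].
In Python, from plant import r gives the robot as it stands.
- The arm moves only by the shell command python3 steer.py 'ROWS' [FORCE]. ROWS is a JSON list of rows, 1 to 10 of them, each of 7 numbers: the opening from 0.0 (shut) to 1.0 (fully open), then dx, dy, dz in m, then a rotation vector rx, ry, rz in rad; each row is the pose to reach, as a shift and turn from the pose commanded when the command began, along the tool's axes at that moment; what a row does not reach only later rows make up. A row lasts 1/10 s, in which the tool goes at most 0.05 m and 0.15 rad, less where a joint would pass 70% of its speed; a pose out of reach is approached as far as the arm can. The fingers move at their own pace and stop on an object; FORCE is the grip in N (left out, the last holds). Time passes only in rows, so rows that do not move let the fingers close. It prints the time, the measured TCP pose, the force, the opening and the grip force at its end.
- r.get_state(): the state, without advancing time (a new reading comes with each control period).
- r.snapshot(name): name is "scene" or "top" or "wrist"; returns the picture (480x640x3 uint8, red, green, blue); there is no depth.
- r.camera_params(name): a dict with "fx", "fy", "cx", "cy" (pixels), "rvec" (rotation vector, rad) and "tvec" (3), from world to camera coordinates, as OpenCV has them. Camera axes: x right, y down, z forward; pixel columns grow to the right and rows downward; lengths in m; the calibration is good to about 2 mm. A picture is of the moment at which its call begins: read the wrist's pose just before it. camera_params takes no time and is no camera call; for the wrist camera it gives the pose at the moment of the call.
- r.finish_job(): hands the job in; it is judged then, once.
The state is a dict: "clock": time; "q": joint angles; "qd": joint speeds; "joint_torque": joint torques, N m; "tool_pos": TCP position; "eef_rot": TCP orientation; "contact_force": force on the tool from outside, world axes, zero at the start; "moment": the same for the moment, N m; "opening": opening from 0.0 (shut) to 1.0 (fully open); "finger_force": force on a finger pad.
Only numpy, scipy, OpenCV 4.12 (cv2) and the standard library are available. Lean on these libraries where they do the work, as an engineer would, in place of code of your own. Each camera call takes 0.05 s, during which the arm holds its last target. There are 200 camera calls.

TASK

Slide the pot along the hob, without lifting or tipping it, until it stands centred on the front right cooking ring. Then take the noodle basket by its handle, lower it gently and hang it by its hook over the pot's rim, basket inside, handle outside, clear of the pot's floor, and let go so that it stays hanging with the pot still centred. Leave the tins and the jar alone.

Things in the scene. Friction and masses are not known exactly. Their poses are not given: they have to be found in the camera images.
- pot: Open steel pot, 180 mm across outside, 105 mm high, 0.65 to 1.0 kg, loose. It starts on the black hob, left of the front right ring. Origin: centre of its underside; z up. Dark loop handles on its own +x and -x sides reach 125 mm from the axis, are 70 mm wide and lie 73 to 86 mm up. Friction on the glass 0.4 to 0.65. The hob's glass is 5 mm above the worktop.
- pot_rim (a point): Centre of the pot's mouth at the height of the rim's top, 105 mm above the pot's origin; axes as the pot's. The wall is 4 mm thick up to the plain rim (86 to 90 mm from the axis); the inside is 99 mm deep.
- ring_centre (a point): Centre of the front right cooking ring printed on the hob's glass (fixed), at the glass surface. The ring is 180 mm across, as wide as the pot.
- basket: Noodle basket, loose, 0.16 to 0.29 kg: perforated metal cup, 70 mm across, 92 mm high, with a rim hook and a straight black handle on its own -x side. It starts upright on the worktop right of the hob. Origin: centre of its underside; z up the cup's axis. Its centre of mass is in the cup, so once hung it leans with the cup against the inside of the pot's wall, tilted about 0.17 rad.
- hook (a point): Middle of the underside of the hook's flat saddle, which rests on the rim: x -43.5 mm, z 82 mm in the basket's frame. The saddle, 22 mm wide, spans from the cup's wall (x -35) to a tab (inner face x -51) that goes down to z 66 and on in a lip flared outward to z 58. The pot's wall enters this 16 mm slot from below.
- grip (a point): Where to hold the handle: on the handle's middle line, at x = -100 mm, z = 93 mm in the basket's frame. The handle is a level bar along the basket's x axis, 14 mm wide and 16 mm high, from x = -67 mm to x = -162 mm.
- tuna_tin: Bystander: low tin, 76 mm across, 58 mm high, standing on the worktop. Origin: centre of its underside.
- honey_jar: Bystander: jar with a light lid, 61 mm across, 95 mm high, standing on the worktop. Origin: centre of its underside.
- tomato_tin: Bystander: tall tin, 75 mm across, 110 mm high, standing on the worktop. Origin: centre of its underside.

How it is judged:
On the way, in this order (a step that is already met when the one before it is completed fails the run):
1. the pot stands within 25 mm of the front right ring's centre, upright on the glass (horizontal distance between pot and ring_centre below 0.025 m and angle between pot's own z axis and vertical below 0.05 rad and height (world z) of pot below 0.012 m), for 0.2 s.
2. the basket hangs by its hook on the pot's rim, released (z of hook in the frame of pot_rim between -0.008 and 0.008 m and horizontal distance between hook and pot_rim between 0.076 and 0.1 m and horizontal distance between basket and pot_rim below 0.066 m and angle between basket's own z axis and vertical below 0.3 rad and contact force between basket and pot above 0.5 N and linear speed of basket below 0.03 m/s and contact force between the fingers and basket below 0.1 N), for 0.2 s.
At the end, for the whole second after the job is handed in: Pot upright on the glass, axis within 25 mm of the ring's centre. Basket hangs inside: hook saddle within 8 mm of the rim's height and 76 to 100 mm from the pot's axis, basket origin within 66 mm of that axis, tilt under 0.3 rad, bearing on the pot, released, at rest (all of step 1 and all of step 2 and linear speed of pot below 0.02 m/s); the robot touches nothing.
It fails at once if the pot is lifted off the glass or tipped (height (world z) of pot above 0.02 m or angle between pot's own z axis and vertical above 0.2 rad).
It fails at once if the basket is dropped: it moves faster than 0.5 m/s while no finger touches it (linear speed of basket above 0.5 m/s and contact force between the fingers and basket below 0.1 N).
It fails at once if the basket is driven hard onto the pot (over 40 N) (contact force between basket and pot above 40 N).
It fails at once if a tin or the jar is moved more than 20 mm (distance of any of tuna_tin, honey_jar, tomato_tin from where it was at the start of the episode above 0.02 m).
It also fails if it takes over 70 s, if anything falls off the work surface, if the arm or the gripper's body presses on something with over 40 N, if the wrist force passes 120 N, or if a joint passes its speed limit or range.

## Working session

There is one attempt and no reset: what is moved stays moved. The work goes in short steps, Python scripts to look and compute and a shell command to move; the robot and the scene stay as the last step left them, time stands still between calls to the robot, and variables do not carry over. Pictures are saved under pics/ and viewed, at most 10 in all, crops included, and the job is handed in when it is done.

```bash
ls; mkdir -p pics
python3 - <<'E'
from plant import r
import cv2,numpy as np
s=r.get_state();print(s['clock'],s['tool_pos'],s['eef_rot'],s['opening'])
for n in("scene","top"):
    im=r.snapshot(n);cv2.imwrite(f"pics/{n}0.png",im[:,:,::-1]);print(n,r.camera_params(n))
E
```

```text
pics
plant.py
steer.py
0.0 [0.18263724 0.59705366 0.23790678] [ 1.47816649e-01  9.89014354e-01 -9.16141531e-04 -8.25299740e-05] 1.0016997772371536
scene {'fx': 509.6908228299345, 'fy': 509.6908228299345, 'cx': 317.2257045595118, 'cy': 239.11461788119055, 'rvec': array([ 0.33121514,  2.52146713, -1.61580712]), 'tvec': array([0.5726841 , 0.01669137, 1.26802246])}
top {'fx': 474.59928414064046, 'fy': 474.59928414064046, 'cx': 326.5126996176195, 'cy': 229.17018160557268, 'rvec': array([ 2.18249008, -2.14272741,  0.12424595]), 'tvec': array([0.00355416, 0.6081212 , 1.30388301])}
```

View pics/scene0.png

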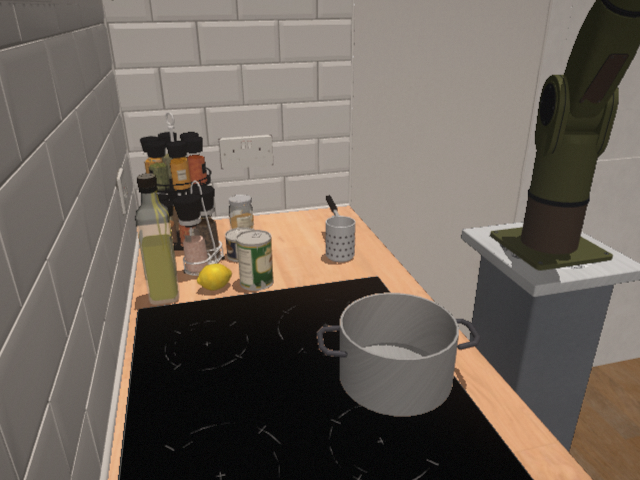

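View pics/top0.png

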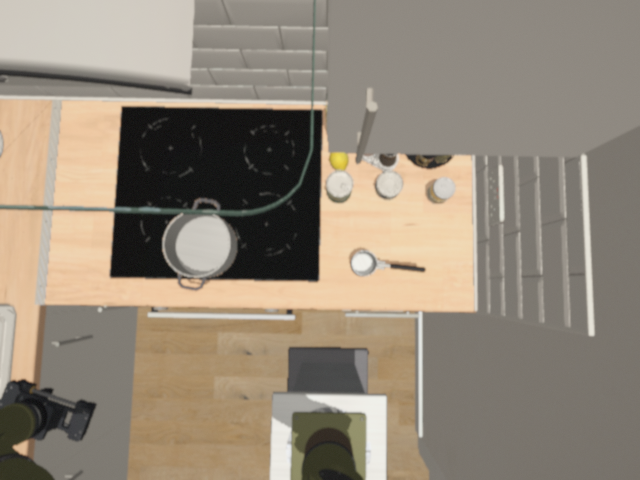

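The scene view shows the pot at about (398,350), the basket at (340,238) with its handle pointing away, and the tins and jar at about (255,260), (235,240) and (240,212). The top view shows the front right ring's cross near (267,224). The pot is at about (200,243), with handles at (206,205) and (190,283). The basket is at (363,262) and its handle ends at (424,269).

```bash
cat > h.py <<'E'
import numpy as np,cv2
from plant import r
def P(n):
    c=r.camera_params(n) if isinstance(n,str) else n
    K=np.array([[c['fx'],0,c['cx']],[0,c['fy'],c['cy']],[0,0,1]]);R=cv2.Rodrigues(np.array(c['rvec']))[0]
    return K,R,np.array(c['tvec'])
def back(n,uv,z):
    K,R,t=P(n);d=R.T@np.linalg.solve(K,[*uv,1]);o=-R.T@t
    return o+d*(z-o[2])/d[2]
def proj(n,p):
    K,R,t=P(n);q=K@(R@np.array(p)+t);return q[:2]/q[2]
def tri(obs): # [(cam,uv),...]
    A=[];b=[]
    for n,uv in obs:
        K,R,t=P(n);d=R.T@np.linalg.solve(K,[*uv,1]);d/=np.linalg.norm(d);o=-R.T@t
        M=np.eye(3)-np.outer(d,d);A.append(M);b.append(M@o)
    A=np.vstack(A);b=np.hstack(b);x=np.linalg.lstsq(A,b,rcond=None)[0]
    return x,np.linalg.norm(A@x-b)
E
python3 - <<'E'
from h import *
np.set_printoptions(precision=4,suppress=True)
print('ring',back('top',(267,224),.005),proj('scene',back('top',(267,224),.005)))
print('potbase',back('top',(203,243),.01))
for uv in((206,205),(190,283)):print('handle',back('top',uv,.085))
print('bask',back('top',(363,262),.092),'hend',back('top',(424,269),.093))
print('bask scene top',back('scene',(340,222),.092))
for uv in((340,185),(389,183),(440,189)):print('tins',back('top',uv,.1))
print('hob',[back('top',u,.005)[:2] for u in((113,280),(322,280),(322,107))])
print(tri([('top',(424,269)),('scene',(330,199))]))
for n in('scene','top'):print(n,-P(n)[1].T@P(n)[2])
im=r.snapshot('top')
a=cv2.resize(im[190:300,140:310],None,fx=4.6,fy=4.6,interpolation=2)
cv2.imwrite('pics/c1.png',a[:,:,::-1])
E
```

```text
ring [0.6232 0.1868 0.005 ] [326.0384 323.292 ]
potbase [0.5644 0.3675 0.01  ]
handle [0.6625 0.3448 0.085 ]
handle [0.4503 0.3776 0.085 ]
bask [ 0.5147 -0.0846  0.092 ] hend [ 0.499  -0.2477  0.093 ]
bask scene top [ 0.5156 -0.0792  0.092 ]
tins [ 0.7217 -0.0197  0.1   ]
tins [ 0.7297 -0.1525  0.1   ]
tins [ 0.7157 -0.2908  0.1   ]
hob [array([0.4545, 0.6199]), array([0.4654, 0.0249]), array([0.9765, 0.0348])]
(array([ 0.4956, -0.2477,  0.0873]), np.float64(0.005296702671473737))
scene [0.8372 0.9645 0.5522]
top [0.4552 0.0139 1.3647]
```

View pics/c1.png

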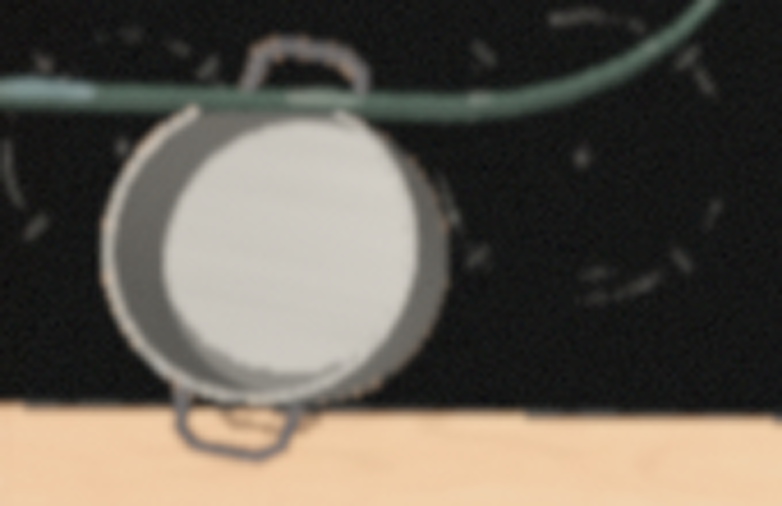

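The crop shows the ring's cross at (582,157), which is (266.5,224) full size. The pot's rim spans crop x 102–415 and its handle ends are at (303,40) and (235,458). That puts the rim centre near (196.5,244).

```bash
python3 - <<'E'
from h import *
np.set_printoptions(precision=4,suppress=True)
c=lambda u,v:(140+u/4.6,190+v/4.6)
print('rim top',back('top',c(258.5,248),.11))
a,b=back('top',c(303,40),.085),back('top',c(235,458),.085);print('handles',a,b,np.linalg.norm(a-b),(a+b)/2)
# rim in scene: leftmost/rightmost 340,457 rows ~324; far edge 296
print('scene',back('scene',(398.5,326),.11))
print(tri([('top',c(258.5,248)),('scene',(398.5,325))]))
p=np.array([.5625,.368,0])
for n in('top','scene'):
  print(n,[proj(n,p+[.09*np.cos(t),.09*np.sin(t),.11]).round(1) for t in np.arange(0,6.28,np.pi/4)])
s=r.get_state();print(s['q'])
E
T='[1,-0.465,-0.197,0,0,0,-0.471]'; python3 steer.py '[[1,-0.465,-0.197,0,0,0,-0.471],[1,-0.465,-0.197,0,0,0,-0.471],[1,-0.465,-0.197,0,0,0,-0.471],[1,-0.465,-0.197,0,0,0,-0.471],[1,-0.465,-0.197,0,0,0,-0.471],[1,-0.465,-0.197,0,0,0,-0.471],[1,-0.465,-0.197,0,0,0,-0.471],[1,-0.465,-0.197,0,0,0,-0.471],[1,-0.465,-0.197,0,0,0,-0.471],[1,-0.465,-0.197,0,0,0,-0.471]]'; python3 steer.py '[[1,0,0,0,0,0,0]]'
```

```text
clock: 1.15
tool_pos: [0.5672, 0.2748, 0.2385]
eef_rot: [-0.087, 0.996, -0.0, -0.0]
contact_force: [-0.1, 1.5, -0.3]
opening: 0.997
finger_force: 0.0
clock: 1.25
tool_pos: [0.5727, 0.2674, 0.2377]
eef_rot: [-0.08, 0.997, -0.003, 0.002]
contact_force: [-0.1, 0.6, 0.3]
opening: 0.998
finger_force: 0.0
```

```bash
python3 steer.py '[[1,0,0,0.04,0,0,0],[1,0,0,0.08,0,0,0],[1,0,0,0.12,0,0,0],[1,0,0,0.145,0,0,0],[1,0,0,0.158,0,0,0],[1,0,0,0.158,0,0,0]]'; python3 steer.py '[[0,0,0,0,0,0,0],[0,0,0,0,0,0,0],[0,0,0,0,0,0,0],[0,0,0,0,0,0,0],[0,0,0,0,0,0,0],[0,0,0,0,0,0,0],[0,0,0,0,0,0,0]]' 25
python3 - <<'E'
from h import *
cv2.imwrite('pics/top1.png',cv2.resize(r.snapshot('top')[170:320,120:320],None,fx=4,fy=4,interpolation=2)[:,:,::-1])
E
```

```text
clock: 1.85
tool_pos: [0.5648, 0.2761, 0.079]
eef_rot: [-0.087, 0.996, -0.001, -0.002]
contact_force: [-1.2, 0.2, 1.3]
opening: 1.001
finger_force: 0.0
clock: 2.55
tool_pos: [0.566, 0.2766, 0.0808]
eef_rot: [-0.087, 0.996, 0.0, 0.0]
contact_force: [-0.6, -0.4, -0.7]
opening: 0.385
finger_force: 0.0
```

View pics/top1.png

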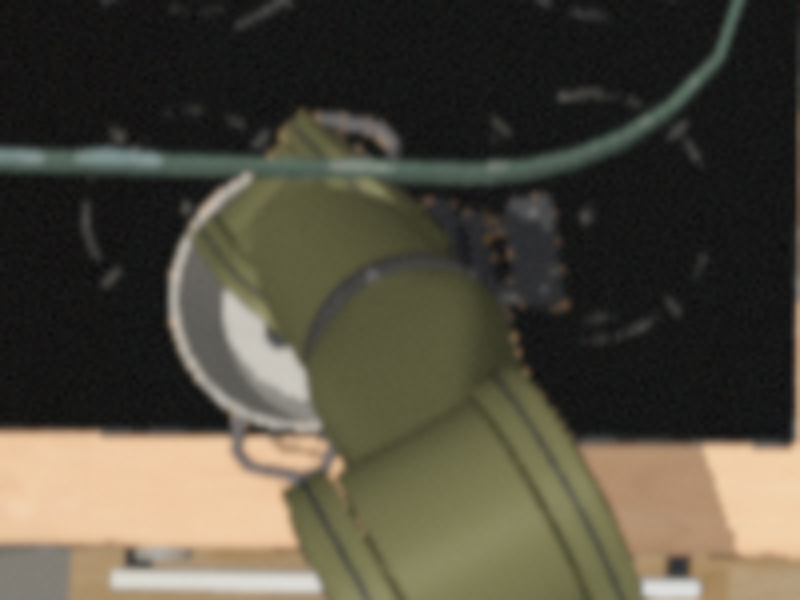

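The arm covers the pot and the fingers straddle its right rim without moving the pot. They are still closing.

```bash
python3 steer.py '[[0,0,0,0,0,0,0],[0,0,0,0,0,0,0],[0,0,0,0,0,0,0],[0,0,0,0,0,0,0],[0,0,0,0,0,0,0],[0,0,0,0,0,0,0]]' 25
```

```text
clock: 3.2
tool_pos: [0.5662, 0.2742, 0.0806]
eef_rot: [-0.086, 0.996, -0.002, -0.0]
contact_force: [-0.3, -6.3, 2.5]
opening: 0.067
finger_force: 23.9
```

```bash
python3 steer.py '[[0,-0.001,-0.006,0,0,0,0],[0,-0.004,-0.02,0,0,0,0],[0,-0.008,-0.04,0,0,0,0],[0,-0.012,-0.06,0,0,0,0],[0,-0.016,-0.08,0,0,0,0],[0,-0.02,-0.1,0,0,0,0],[0,-0.024,-0.12,0,0,0,0],[0,-0.028,-0.14,0,0,0,0],[0,-0.032,-0.155,0,0,0,0],[0,-0.033,-0.16,0,0,0,0]]'; python3 steer.py '[[0,-0.002,-0.012,0,0,0,0],[0,-0.0045,-0.023,0,0,0,0],[0,-0.0045,-0.023,0,0,0,0]]'
```

```text
clock: 4.2
tool_pos: [0.6269, 0.1231, 0.0806]
eef_rot: [-0.086, 0.996, 0.0, 0.0]
contact_force: [-1.3, 2.7, -0.7]
opening: 0.062
finger_force: 24.6
clock: 4.5
tool_pos: [0.6354, 0.1007, 0.0807]
eef_rot: [-0.086, 0.996, -0.001, 0.0]
contact_force: [1.1, -0.9, -1.0]
opening: 0.061
finger_force: 24.7
```

```bash
python3 steer.py '[[0.5,0,0,0,0,0,0],[0.5,0,0,0,0,0,0],[0.5,0,0,0,0,0,0],[0.5,0,0,0,0,0,0],[0.5,0,0,-0.02,0,0,0],[0.5,0,0,-0.06,0,0,0],[0.5,0,0,-0.1,0,0,0],[0.5,0,0,-0.14,0,0,0],[0.5,0,0,-0.16,0,0,0],[0.5,0,0,-0.16,0,0,0]]'
python3 - <<'E'
from h import *
print(r.get_state()['q'])
E
```

```text
clock: 5.5
tool_pos: [0.6366, 0.1037, 0.2444]
eef_rot: [-0.087, 0.996, 0.001, 0.004]
contact_force: [0.1, -0.3, 0.0]
opening: 0.5
finger_force: 0.0
[-0.00624033  0.72999862 -0.4281315   1.49383337  0.33959266  0.98442149
  1.21984607]
```

```bash
python3 steer.py '[[1,0.181,-0.26,0,0,0,1.85],[1,0.181,-0.26,0,0,0,1.85],[1,0.181,-0.26,0,0,0,1.85],[1,0.181,-0.26,0,0,0,1.85],[1,0.181,-0.26,0,0,0,1.85],[1,0.181,-0.26,0,0,0,1.85],[1,0.181,-0.26,0,0,0,1.85],[1,0.181,-0.26,0,0,0,1.85],[1,0.181,-0.26,0,0,0,1.85],[1,0.181,-0.26,0,0,0,1.85]]'
python3 - <<'E'
from h import *
print(r.get_state()['eef_rot'])
E
```

```text
clock: 6.5
tool_pos: [0.5004, -0.1848, 0.2394]
eef_rot: [0.618, 0.786, -0.001, -0.001]
contact_force: [-0.1, 0.8, 0.6]
opening: 0.999
finger_force: 0.0
[ 6.18114950e-01  7.86086762e-01 -6.11186619e-04 -1.06676884e-03]
```

```bash
python3 steer.py '[[1,0,0,0,0,0,0.15],[1,0,0,0,0,0,0.3],[1,0,0,0,0,0,0.35],[1,0,0,0,0,0,0.35]]'
python3 - <<'E'
from h import *
np.save('wc1.npy',r.camera_params('wrist'),allow_pickle=True)
w=r.snapshot('wrist');t=r.snapshot('top');s=r.snapshot('scene')
cv2.imwrite('pics/w1.png',w[:,:,::-1]);cv2.imwrite('pics/t2.png',t[:,:,::-1]);cv2.imwrite('pics/s2.png',s[:,:,::-1])
cv2.imwrite('pics/m2.png',np.hstack([cv2.resize(t[190:300,190:300],(400,400),interpolation=2),cv2.resize(s[230:430,230:430],(400,400),interpolation=2)])[:,:,::-1])
E
```

```text
clock: 6.9
tool_pos: [0.5007, -0.1843, 0.2395]
eef_rot: [0.743, 0.669, -0.001, -0.001]
contact_force: [-0.6, -0.1, 0.0]
opening: 1.001
finger_force: 0.0
```

View pics/w1.png

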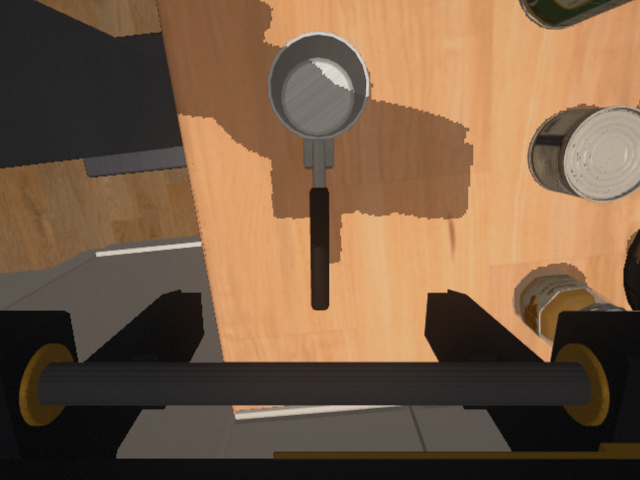

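View pics/m2.png

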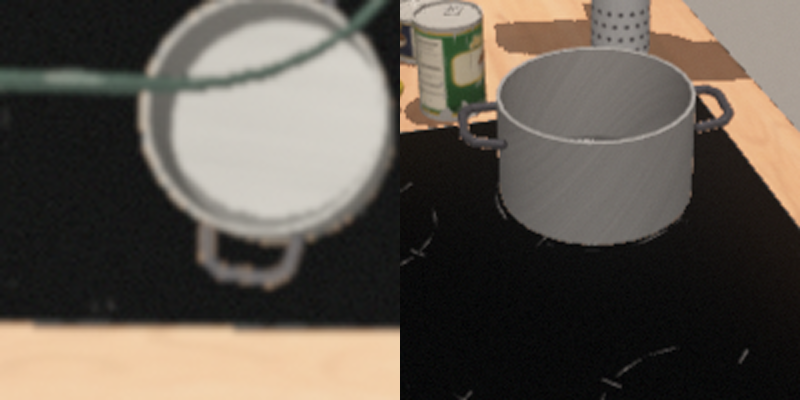

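The wrist view shows the cup rim centred at (319.5,86) and the handle running straight from (319.5,188) to (320,309), level with the fingers' line. In the crops the pot stands on the ring: rim left at 140 and near edge at 243 in the top crop, rim from 498 to 695 across and 47 to 142 down in the scene crop.

Run:
```python
from h import *
from scipy.optimize import least_squares
np.set_printoptions(precision=4,suppress=True)
th=np.linspace(0,2*np.pi,361)
def bounds(n,p):
    q=np.array([proj(n,[p[0]+.09*np.cos(t),p[1]+.09*np.sin(t),p[2]]) for t in th[::3]])
    return q.min(0),q.max(0)
def res(p):
    a,b=bounds('top',p);c,d=bounds('scene',p)
    return [a[0]-(190+140/3.636),b[1]-(190+243/3.636),c[0]-279,d[0]-377.5,c[1]-253.5,d[1]-301]
s=least_squares(res,[.62,.187,.11]);print('pot rim',s.x,s.fun)
for P0 in('top','scene'):
  def rr(p,k=P0):
    a=np.array(res([*p,.11]));return a[:2] if k=='top' else a[2:]
  print(P0,least_squares(rr,[.62,.187]).x)
w=np.load('wc1.npy',allow_pickle=True).item()
print('cam',-P(w)[1].T@P(w)[2])
print('ring',back('top',(266.5,224.1),.005))
for z in(.09,.101):print('h',back(w,(319.5,188),z),back(w,(320,309),z),'cup',back(w,(319.5,86),.092))
print('tri cup',tri([(w,(319.5,86)),('top',(363,261.5)),('scene',(340,222))]),'tri end',tri([(w,(320,309)),('top',(424.5,269))]))
print('start h',tri([(w,(319.5,188)),('top',(390,265))]))
```

```text
Traceback (most recent call last):
  File "h.py", line 11, in proj
    K,R,t=P(n);q=K@(R@np.array(p)+t);return q[:2]/q[2]
          ~^^^
  File "h.py", line 4, in P
    c=r.camera_params(n) if isinstance(n,str) else n
      ~~~~~~~~~~~~~~~^^^
ValueError: time passes only in moves, steps and waits
```

```bash
python3 - <<'E'
import re
s=open('h.py').read()
s=s.replace("def P(n):\n    c=r.camera_params(n) if isinstance(n,str) else n","C={}\ndef P(n):\n    if isinstance(n,str):\n        if n not in C:C[n]=r.camera_params(n)\n        c=C[n]\n    else:c=n")
s+='''
from scipy.optimize import least_squares
np.set_printoptions(precision=4,suppress=True)
def bounds(n,p):
    q=np.array([proj(n,[p[0]+.09*np.cos(t),p[1]+.09*np.sin(t),p[2]]) for t in np.linspace(0,2*np.pi,181)])
    return q.min(0),q.max(0)
'''
open('h.py','w').write(s)
E
python3 - <<'E'
from h import *
def res(p):
    a,b=bounds('top',p);c,d=bounds('scene',p)
    return [a[0]-(190+140/3.636),b[1]-(190+243/3.636),c[0]-279,d[0]-377.5,c[1]-253.5,d[1]-301]
s=least_squares(res,[.62,.187,.11],diff_step=1e-3);print('pot rim',s.x,s.fun)
for P0 in('top','scene'):
  def rr(p,k=P0):
    a=np.array(res([*p,.11]));return a[:2] if k=='top' else a[2:]
  print(P0,least_squares(rr,[.62,.187],diff_step=1e-3).x)
w=np.load('wc1.npy',allow_pickle=True).item()
print('cam',-P(w)[1].T@P(w)[2])
print('ring',back('top',(266.5,224.1),.005))
for z in(.09,.101):print('h',back(w,(319.5,188),z),back(w,(320,309),z),'cup',back(w,(319.5,86),.092))
print('tri cup',tri([(w,(319.5,86)),('top',(363,261.5)),('scene',(340,222))]),'tri end',tri([(w,(320,309)),('top',(424.5,269))]))
print('start h',tri([(w,(319.5,188)),('top',(390,265))]))
E
```

```text
pot rim [0.6172 0.1848 0.1066] [ 0.8079 -1.6874 -0.0746  1.3309 -0.4961  0.4515]
top [0.6126 0.1861]
scene [0.6197 0.1894]
cam [ 0.5093 -0.116   0.3851]
ring [0.6229 0.1882 0.005 ]
h [ 0.5085 -0.1571  0.09  ] [ 0.4991 -0.2528  0.09  ] cup [ 0.5156 -0.0881  0.092 ]
h [ 0.5085 -0.1556  0.101 ] [ 0.4995 -0.2477  0.101 ] cup [ 0.5156 -0.0881  0.092 ]
tri cup (array([ 0.5151, -0.0861,  0.0889]), np.float64(0.002870826222504829)) tri end (array([ 0.4991, -0.2475,  0.101 ]), np.float64(0.0005767007939675023))
start h (array([ 0.5085, -0.1585,  0.0802]), np.float64(4.2086207273857444e-05))
```

```bash
python3 steer.py '[[1,-0.002,0.005,0.04,0,0,0],[1,-0.002,0.005,0.08,0,0,0],[1,-0.002,0.005,0.12,0,0,0],[1,-0.002,0.005,0.15,0,0,0],[1,-0.002,0.005,0.1655,0,0,0],[1,-0.002,0.005,0.1655,0,0,0],[0,-0.002,0.005,0.1655,0,0,0],[0,-0.002,0.005,0.1655,0,0,0],[0,-0.002,0.005,0.1655,0,0,0],[0,-0.002,0.005,0.1655,0,0,0]]' 50; python3 steer.py '[[0,0,0,0,0,0,0],[0,0,0,0,0,0,0],[0,0,0,0,0,0,0],[0,0,0,0,0,0,0],[0,0,0,0,0,0,0],[0,0,0,0,0,0,0],[0,0,0,0,0,0,0]]' 50
```

```text
clock: 8.05
tool_pos: [0.5068, -0.1873, 0.0761]
eef_rot: [0.743, 0.669, 0.0, 0.001]
contact_force: [0.2, 0.2, 0.5]
opening: 0.663
finger_force: 0.0
clock: 8.75
tool_pos: [0.5059, -0.1871, 0.0751]
eef_rot: [0.743, 0.669, -0.0, -0.0]
contact_force: [0.0, 0.4, 0.5]
opening: 0.153
finger_force: 49.9
```

```bash
python3 steer.py '[[0,0,0,-0.01,0,0,0],[0,0,0,-0.03,0,0,0],[0,0,0,-0.06,0,0,0],[0,0,0,-0.09,0,0,0],[0,0,0,-0.12,0,0,0],[0,0,0,-0.145,0,0,0],[0,0,0,-0.15,0,0,0],[0,0,0,-0.15,0,0,0]]'
python3 - <<'E'
from h import *
np.save('wc2.npy',r.camera_params('wrist'),allow_pickle=True)
w=r.snapshot('wrist');t=r.snapshot('top');s=r.snapshot('scene')
cv2.imwrite('pics/t3.png',t[:,:,::-1]);cv2.imwrite('pics/s3.png',s[:,:,::-1]);cv2.imwrite('pics/w3.png',w[:,:,::-1])
cv2.imwrite('pics/m3.png',np.hstack([cv2.resize(w[0:300,170:470],(400,400),interpolation=2),cv2.resize(s[120:260,280:420],(400,400),interpolation=2)])[:,:,::-1])
E
```

```text
clock: 9.55
tool_pos: [0.5064, -0.1872, 0.2258]
eef_rot: [0.743, 0.669, 0.0, 0.001]
contact_force: [-0.2, 0.4, -2.9]
opening: 0.149
finger_force: 49.9
```

View pics/m3.png

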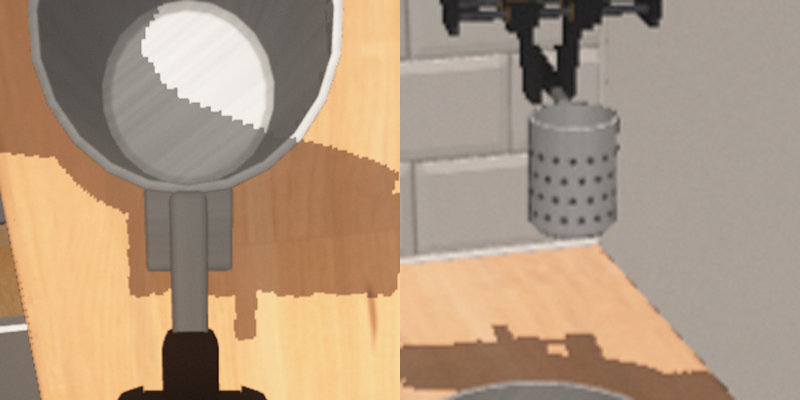

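The basket is held level: the saddle's outer edge is at crop (189,270) and the cup's near rim at (189,190). In the scene crop the cup rim spans 528–620.

Run:
```python
from h import *
w=np.load('wc2.npy',allow_pickle=True).item()
from scipy.spatial.transform import Rotation as Ro
pos=np.array([.5059,-.187,.2255]);g=pos+[0,0,-0+.019]
yaw=np.arctan2(.995,.1004)
o0=np.array([.5153,-.087,0]) # origin at rest
B0=Ro.from_euler('z',yaw)
rel=g-np.array([.5059,-.1871,.0751+.019]) # lift
for sag in(0,.05,.1,.15):
  # rotate about tool grip point, axis = basket y; cup down => +rotation about y
  f=lambda p:g+(B0*Ro.from_euler('y',sag)).apply(np.array(p)-B0.inv().apply(g-rel-o0))
  print(sag,'rim',proj(w,f([-.035,0,.092])),'tab',proj(w,f([-.0525,0,.084])),'scene rim L/R',[proj('scene',f([0,s*.035,.092])) for s in(1,-1)],'bot',proj('scene',f([0,0,0])))
print('obs rim',170+189*.75,190*.75,'tab',270*.75,'scene',280+128/2.857,280+220/2.857,120+114/2.857)
```

```text
0 rim [305.3265 140.2947] tab [306.3285 192.8725] scene rim L/R [array([355.1741, 157.1527]), array([324.0852, 158.7952])] bot [339.3592 197.178 ]
0.05 rim [305.5187 140.6398] tab [306.4533 193.4608] scene rim L/R [array([355.1037, 159.3262]), array([324.0781, 160.9836])] bot [338.9376 198.4778]
0.1 rim [305.7063 141.4882] tab [306.576  194.3783] scene rim L/R [array([355.0091, 161.452 ]), array([324.0522, 163.1236])] bot [338.5017 199.6275]
0.15 rim [305.8892 142.801 ] tab [306.6965 195.6062] scene rim L/R [array([354.8905, 163.5241]), array([324.0078, 165.209 ])] bot [338.0528 200.6262]
obs rim 311.75 142.5 tab 202.5 scene 324.8022401120056 357.0038501925096 159.90199509975497
```

```bash
python3 steer.py '[[0,0.012,0.004,0,0,0,0],[0,0.036,0.011,0,0,0,0],[0,0.07,0.0215,0,0,0,0],[0,0.105,0.032,0,0,0,0],[0,0.14,0.043,0,0,0,0],[0,0.175,0.054,0,0,0,0],[0,0.21,0.0645,0,0,0,0],[0,0.23,0.071,0,0,0,0],[0,0.2385,0.0733,0,0,0,0],[0,0.2385,0.0733,0,0,0,0]]'; python3 steer.py '[[0,0,0,0.02,0,0,0],[0,0,0,0.03,0,0,0],[0,0,0,0.03,0,0,0]]';python3 - <<'E'
from h import *
np.save('wc3.npy',r.camera_params('wrist'),allow_pickle=True)
w=r.snapshot('wrist');s=r.snapshot('scene')
cv2.imwrite('pics/s4.png',s[:,:,::-1]);cv2.imwrite('pics/w4.png',w[:,:,::-1])
cv2.imwrite('pics/m4.png',np.hstack([cv2.resize(w,(533,400),interpolation=2),cv2.resize(s[180:360,270:390],(267,400),interpolation=2)])[:,:,::-1])
print(r.get_state()['tool_pos'])
E
```

```text
clock: 10.7
tool_pos: [0.6037, 0.0443, 0.2242]
eef_rot: [0.742, 0.67, -0.0, -0.001]
contact_force: [0.5, -0.4, -2.8]
opening: 0.151
finger_force: 49.9
clock: 11.0
tool_pos: [0.6021, 0.0406, 0.1935]
eef_rot: [0.744, 0.668, -0.002, -0.001]
contact_force: [0.1, -0.1, -1.9]
opening: 0.148
finger_force: 49.9
[0.6039 0.0413 0.1952]
```

View pics/m4.png

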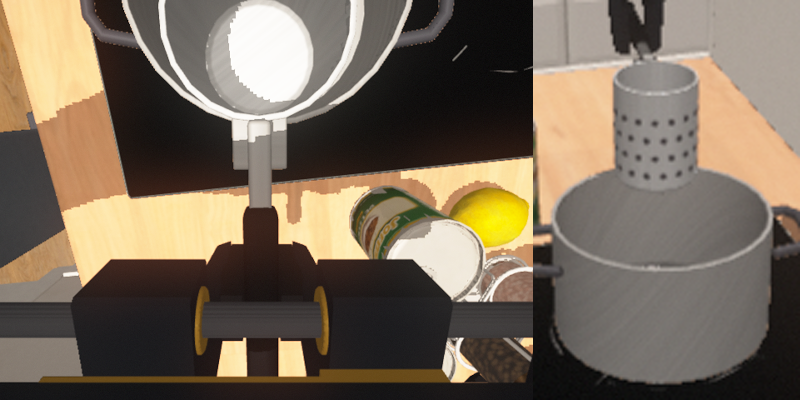

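The wrist picture shows the cup over the pot with the pot's bright rim passing behind the hook at about row 122 of the crop. The lateral fit looks good, so I'll fit the rim circle numerically.

Run:
```python
from h import *
w=np.load('wc3.npy',allow_pickle=True).item()
im=cv2.GaussianBlur(cv2.imread('pics/w4.png',0),(3,3),0).astype(float)
K,R,t=P(w)
a0=np.arctan2(-.995,-.1)
ang=np.r_[np.linspace(-1.1,-.3,80),np.linspace(.3,1.1,80)]+a0
def samp(c,rad):
    p=np.c_[c[0]+rad*np.cos(ang),c[1]+rad*np.sin(ang),np.full(len(ang),.11)]
    q=(K@(R@p.T+t[:,None])).T;q=q[:,:2]/q[:,2:]
    v=cv2.remap(im,q[:,0].astype('f4'),q[:,1].astype('f4'),1,borderValue=-1).ravel()
    ok=(q[:,1]>0)&(q[:,0]>0)&(q[:,0]<639);return v,ok
best=[]
for x in np.arange(.60,.636,.001):
  for y in np.arange(.17,.206,.001):
    v,ok=samp((x,y),.088);a,_=samp((x,y),.093);b,_=samp((x,y),.083)
    best.append((np.mean((2*v-a-b)[ok]),x,y,ok.sum()))
best.sort(reverse=True)
for b in best[:6]:print(np.round(b,3))
# predicted hook
s=r.get_state();tp=s['tool_pos'];h=np.array([tp[0]+.005,tp[1]+.0568]);c=np.array(best[0][1:3]);print('hook',h,'rad',np.linalg.norm(h-c),tp)
# check saddle in this view
for z in(.11,.2):print(back(w,(259*1.2,168*1.2),z))
# overlay
o=cv2.imread('pics/w4.png')
for rad,col in((.086,(0,0,255)),(.09,(0,255,0))):
  for g in np.linspace(-1.3,1.3,400)+a0:
    q=proj(w,[c[0]+rad*np.cos(g),c[1]+rad*np.sin(g),.11]);cv2.circle(o,(int(q[0]),int(q[1])),0,col,-1)
cv2.imwrite('pics/o4.png',cv2.resize(o[0:220,90:510],(800,419)))
```

```text
[277.34    0.622   0.188 160.   ]
[272.946   0.622   0.187 160.   ]
[262.83    0.623   0.188 160.   ]
[262.796   0.623   0.187 160.   ]
[262.689   0.621   0.187 160.   ]
[259.843   0.621   0.188 160.   ]
hook [0.6089 0.0981] rad 0.09086261422469175 [0.6039 0.0413 0.1952]
[0.6044 0.0697 0.11  ]
[0.6071 0.0852 0.2   ]
```

View pics/o4.png

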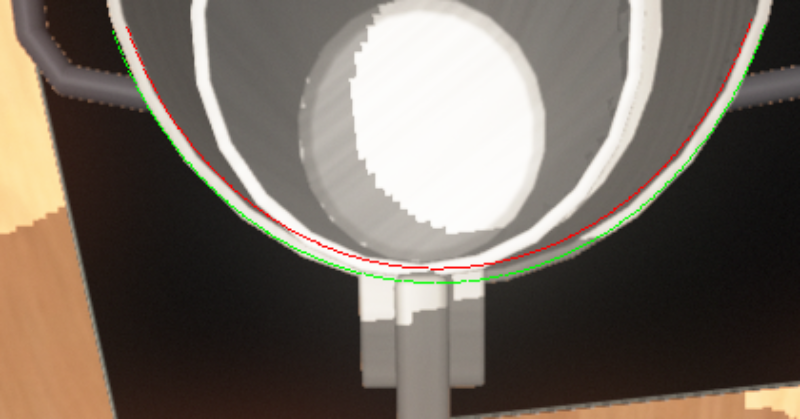

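The overlaid circles match the rim, so the pot is centred at (0.622, 0.188). I'll shift about 3 mm inward and lower in stages.

```bash
python3 steer.py '[[0,0.0025,0.004,0.01,0,0,0],[0,0.0025,0.004,0.03,0,0,0],[0,0.0025,0.004,0.05,0,0,0],[0,0.0025,0.004,0.06,0,0,0],[0,0.0025,0.004,0.064,0,0,0],[0,0.0025,0.004,0.068,0,0,0],[0,0.0025,0.004,0.072,0,0,0],[0,0.0025,0.004,0.076,0,0,0],[0,0.0025,0.004,0.08,0,0,0],[0,0.0025,0.004,0.082,0,0,0]]'; python3 steer.py '[[0,0,0,0.002,0,0,0],[0,0,0,0.004,0,0,0],[0,0,0,0.005,0,0,0]]'
```

```text
clock: 12.1
tool_pos: [0.6083, 0.0444, 0.113]
eef_rot: [0.743, 0.669, -0.0, -0.0]
contact_force: [-0.3, -0.2, -2.9]
opening: 0.151
finger_force: 49.9
clock: 12.4
tool_pos: [0.6083, 0.0444, 0.1081]
eef_rot: [0.743, 0.669, -0.0, -0.0]
contact_force: [0.0, 0.2, -2.6]
opening: 0.146
finger_force: 49.9
```

```bash
python3 steer.py '[[0,0,0,0.001,0,0,0],[0,0,0,0.002,0,0,0],[0,0,0,0.003,0,0,0]]'; python3 steer.py '[[0,0,0,0.001,0,0,0],[0,0,0,0.002,0,0,0],[0,0,0,0.002,0,0,0]]'
```

```text
clock: 12.7
tool_pos: [0.6084, 0.0445, 0.1052]
eef_rot: [0.743, 0.669, 0.0, 0.0]
contact_force: [0.9, -0.3, -2.9]
opening: 0.15
finger_force: 49.9
clock: 13.0
tool_pos: [0.6085, 0.0443, 0.1034]
eef_rot: [0.743, 0.669, 0.0, 0.0]
contact_force: [0.1, -0.8, 1.2]
opening: 0.152
finger_force: 49.9
```

```bash
python3 steer.py '[[0.25,0,0,0,0,0,0],[0.3,0,0,0,0,0,0],[0.5,0,0,0,0,0,0],[0.8,0,0,0,0,0,0],[0.8,0,0,0,0,0,0],[0.8,0,0,0,0,0,0],[0.8,0,0,0,0,0,0],[0.8,0,0,0,0,0,0]]'; python3 steer.py '[[0.8,0,0,-0.02,0,0,0],[0.8,0,0,-0.05,0,0,0],[0.8,0,0,-0.09,0,0,0],[0.8,0,0,-0.13,0,0,0],[0.8,-0.03,0,-0.15,0,0,0],[0.8,-0.08,0,-0.15,0,0,0],[0.8,-0.13,0,-0.15,0,0,0],[0.8,-0.17,0,-0.15,0,0,0],[0.8,-0.2,0,-0.15,0,0,0],[0.8,-0.2,0,-0.15,0,0,0]]';python3 - <<'E'
from h import *
t=r.snapshot('top');s=r.snapshot('scene')
cv2.imwrite('pics/m5.png',np.hstack([cv2.resize(t[190:300,190:340],(436,320),interpolation=2),cv2.resize(s[200:375,240:440],(364,320),interpolation=2)])[:,:,::-1])
E
```

```text
clock: 13.8
tool_pos: [0.6084, 0.0445, 0.1032]
eef_rot: [0.743, 0.669, 0.0, -0.0]
contact_force: [-0.3, 0.3, -0.5]
opening: 0.796
finger_force: 0.0
clock: 14.8
tool_pos: [0.5858, -0.1613, 0.2534]
eef_rot: [0.746, 0.666, -0.002, 0.001]
contact_force: [-0.9, -1.0, 0.0]
opening: 0.799
finger_force: 0.0
```

View pics/m5.png

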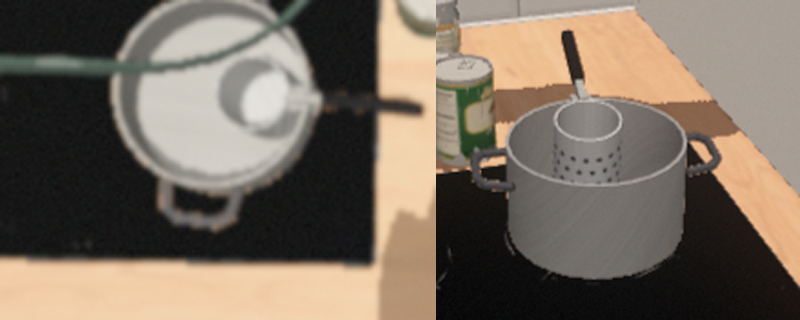

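The basket hangs on the right rim with its cup inside and handle outside (cup at about (262,95) in the top crop). The pot's rim edge is still at 228.5 px, so the pot has not moved.

```bash
python3 steer.py '[[0.8,0,0,0,0,0,0],[0.8,0,0,0,0,0,0],[0.8,0,0,0,0,0,0]]'; python3 -c "
from plant import r
print(r.finish_job())"
```

```text
clock: 15.2
tool_pos: [0.5877, -0.1529, 0.2532]
eef_rot: [0.742, 0.67, 0.0, -0.0]
contact_force: [0.4, -0.4, -0.6]
opening: 0.797
finger_force: 0.0
the job is handed in; nothing more can be done
None
```

The job is handed in at 15.2 s: the pot measured about 1 mm from the ring's centre before the hang and looked unmoved after it, and the basket hangs released on its right rim; no verdict was returned.

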